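Step the stop turret of a hand press to the right stop and seat a sleeve

TASK

Seat the brass sleeve in the lid with the hand press, to the depth set by the second-shortest of the turret's four stop screws. With the fingertips push the turret's upright tab round until it clicks in with the second-shortest stop screw under the stop rod, then push the black palm button straight down until the rod stands hard on that screw, and back off so that the slide springs up again. Push only, gripping and lifting nothing; never press the sleeve deeper than that stop allows, and leave the loose parts around the press where they lie.

Things in the scene. Friction and masses are not known exactly. Their poses are not given: they have to be found in the camera images.
- press: Hand press fixed to the bench. Origin on the bench surface; x away from the operator, y to the operator's left. In mm: base plate x -92..62, y -130..114, 12 thick; button, pusher, sleeve and lid on the upright axis (0, -60); turret axis (0, 63); stop rod at (0, 35). Pillars behind the lid reach z 120; the slide plate (y -126..54) has its top at z 110 when up, the rod's end 118
- turret_axis (a point): Centre of the turret disc's top face (80 mm diameter disc, z 36 mm), on its turning axis
- turret (a joint): Turret angle in rad, growing clockwise seen from above. Rests: 0 tallest stop under the rod, 0.698 second tallest, 1.396 second shortest, 2.094 shortest; end stops 0.08 beyond. A spring roller pulls it into the nearest rest (to about 0.03) once past half-way and holds it; a step takes 2 to 4 N at the tab, either way. Starts in the first or second rest
- tab_mid (a point): Middle of the upright steel tab at the end of the turret's lever, 82 mm from the turret axis, 75 mm above the bench; x outward along the lever. Tab: 16 mm along x, 6 mm along y, from 35 to 92 mm above the bench. In the press frame it points at 150 degrees (0 = x, counter-clockwise positive) minus the turret angle: front left at first, 70 degrees (left) when the wanted stop is in place
- stop_tallest (a point): Centre of the top of the tallest stop screw, 12 mm diameter, 30 mm above the disc, 28 mm from the turret axis like the other three
- stop_second_tallest (a point): Top centre of the second-tallest stop screw, 22 mm above the disc
- stop_second_shortest (a point): Top centre of the second-shortest stop screw, 14 mm above the disc: the one wanted. Going counter-clockwise round the turret seen from above the screws come tallest, second tallest, second shortest, shortest
- stop_shortest (a point): Top centre of the shortest stop screw, 6 mm above the disc
- rod_tip (a point): Lower end of the slide's stop rod, 10 mm diameter; 76 mm above the bench with the slide up, and lands on the stop screw under it
- slide (a joint): Slide travel in m, 0 up, growing downwards; springs back when released. Meets the sleeve at 0.006; stands on the stop at 0.010 (tallest), 0.018, 0.026 (second shortest) or 0.034. Takes 3 to 5 N for the spring and 3 N more for the sleeve, about 8 N just before the stop, where it then rises sharply
- button_top (a point): Top centre of the black mushroom-shaped palm button on the slide, 50 mm diameter, 134 mm above the bench when the slide is up; moves down with it
- sleeve (a joint): How far the sleeve has been pressed in from its start, in m; stays where it is pressed to. 0.004, 0.012, 0.020 (second-shortest stop) or 0.028 by the four stops
- sleeve_top (a point): Top centre of the brass sleeve (18 mm diameter, 40 mm long) standing 34 mm proud of the aluminium lid at the start, under the pusher; 14 mm proud when seated as wanted
- lid_b: Loose bystander: spare turned aluminium lid, 116 mm diameter, 26 mm high, on the bench right of the press. Origin at the centre of its underside
- bush_1: Loose bystander: flanged brass bush, 24 mm diameter, 22 mm high, standing on the front right corner of the press's base plate. Origin at the centre of its underside
- bush_2: Loose bystander: second flanged brass bush like bush_1, on the front middle of the base plate. Origin at the centre of its underside
- stop_nut: Loose bystander: knurled grey nut, 23 mm diameter, 14 mm high, on the bench at the right. Origin at the centre of its underside
- paste_tin: Loose bystander: flat tin, 57 mm diameter, 24 mm high, right front of the press. Origin at the centre of its underside

How it is judged (in metres and radians):
On the way, in this order (a step that is already met when the one before it is completed fails the run):
1. the turret rests with the second-shortest stop screw under the rod, the sleeve not yet at that depth (value of joint turret between 1.276 and 1.516 rad and value of joint sleeve below 0.016 m), for 0.2 s.
2. the slide is pressed down onto that stop (value of joint slide between 0.0245 and 0.0285 m and value of joint turret between 1.276 and 1.516 rad), for 0.1 s.
At the end, for the whole second after the job is handed in: The turret stands within 0.12 rad of the rest position of the second-shortest stop, the sleeve is pressed in 18 to 23.5 mm (20 mm nominal), and the slide is back up within 4 mm (value of joint turret between 1.276 and 1.516 rad and value of joint sleeve between 0.018 and 0.0235 m and value of joint slide below 0.004 m); the robot touches nothing.
It fails at once if the sleeve is pressed deeper than the wanted stop allows (more than 24.5 mm) (value of joint sleeve above 0.0245 m).
It fails at once if a loose part beside the press is moved more than 20 mm or lifted (distance of any of lid_b, bush_1, bush_2, stop_nut, paste_tin from where it was at the start of the episode above 0.02 m).
It fails at once if the fingers close round the tab or the palm button instead of pushing it from one side or from above ((y of the grasp point in the frame of tab_mid between -0.007 and 0.007 m and x of the grasp point in the frame of tab_mid between -0.014 and 0.014 m and height (world z) of the grasp point below 0.096 m) or (horizontal distance between the grasp point and button_top below 0.02 m and z of the grasp point in the frame of button_top below 0 m)).
It also fails if it takes over 51 s, if anything falls off the work surface, if the arm or the gripper's body presses on something with over 40 N, if the wrist force passes 120 N, or if a joint passes its speed limit or range.

ROBOT

A 6-joint arm with a two-finger parallel gripper is mounted at the origin on the work surface; the furniture and walls round the work are solid. World frame = base frame: x ahead of the robot, y to its left, z up, the work surface at z = 0. Lengths are in mm, angles in rad, forces in N, time in s.
With the tool pointing down it reaches from about 300 to 750 mm from the base axis. Payload 8.5 kg.
Tool frame: the origin (TCP) lies at the very end of the fingers, on their centre line; the grasp point (between the pads) lies behind it (tcp_to_grasp is the z of the grasp point in the tool frame, in mm); z points along the fingers, y is the line along which they close (so a half turn about z gives the same grasp; the last joint's range is limited). The gripper opens to 88 mm and grips with 3 to 60 N. Pads are 18 mm wide; open, the fingers measure 123 mm over their backs; the gripper's body (75 mm by 187 mm) begins 45 mm behind the grasp point.
Start: joints at [0.985, 0.381, 1.297, -0, 1.464, -0.215], TCP at [199.289, 512.605, 238.748] pointing down, gripper open.
Joint ranges: [-3.11, 3.11], [-0.89, 2.33], [0.22, 2.48], [-1.42, 4.56], [0.17, 2.85], [-2.88, 2.88]. Speed limits (rad/s): [2.39, 2.39, 3.14, 3.14, 3.14, 3.14].

INTERFACE

Orientations are given as a unit quaternion [x, y, z, w].
In Python, from cell import * gives the robot as it stands. The module is installed in compiled form; this text tells all that it offers.
- The arm moves only by the shell command python3 -m pendant 'ROWS' [FORCE]. ROWS is JSON, a list of rows, each a list of 7 numbers: the shift along the tool's x, y, z in mm, then the turn, a rotation vector about the tool's x, y, z in rad, then the closure, from 0 (fully open) to 1 (shut). A call has exactly 8 rows; each row shifts and turns the commanded pose from where the row before left it, along the tool's axes as they then stand; what a row does not reach is not made up. A row lasts 1/8 s, in which the tool goes at most 62.5 mm and 10.7 degrees, less where a joint would pass 70% of its speed; a pose out of reach is approached as far as the arm can. A call with a gripper value outside its range is refused whole. The fingers move at their own pace and stop on an object; FORCE is the grip in N (left out, the last holds). Time passes only in rows, so rows that do not move let the fingers close, or fill a call up. It gives the time, the measured TCP pose, the force, the opening and the grip force at its end, in the units of the state.
- observe(): the state, without advancing time (a new reading comes with each control period).
- get_image(name): name is "side" or "top" or "wrist"; returns a dict with "image" (480x640x3 uint8, red, green, blue), "z_map" (480x640 float32, mm along the optical axis (not along the pixel's ray), 0 where there is no reading), "fx", "fy", "cx", "cy" (pixels), "k1" (the pictures are not rectified: a ray, as slopes to the right and down, at radius r is drawn at 1 + k1 r^2 times it, then the intrinsics apply), "R" (3x3) and "t" (3): a world point X has camera coordinates R X + t. Camera axes: x right, y down, z forward; pixel columns grow to the right and rows downward; lengths in mm; the calibration is good to about 2 mm. A picture is of the moment at which its call begins.
- sign_off(): hands the job in; it is judged then, once.
The state is a dict: "t": time; "joint_positions": joint angles; "joint_vel": joint speeds; "tau": joint torques, N m; "tcp_pos": TCP position; "tcp_rot": TCP orientation; "ft_force": force on the tool from outside, world axes, zero at the start; "wrist_torque": the same for the moment, N m; "opening": finger opening in mm; "grasp_force": force on a finger pad.
Only numpy, scipy, OpenCV 4.12 (cv2) and the standard library are available. Lean on these libraries where they do the work, as an engineer would, in place of code of your own. Each camera call takes 0.05 s, during which the arm holds its last target. There are 200 camera calls.

## Working session

There is one attempt and no reset: what is moved stays moved. The work goes in short steps, Python scripts to look and compute and a shell command to move; the robot and the scene stay as the last step left them, time stands still between calls to the robot, and variables do not carry over. Pictures are saved under pics/ and viewed, at most 10 in all, crops included, and the job is handed in when it is done.

```bash
mkdir -p pics
cat > h.py <<'E'
from cell import *
import numpy as np, cv2
def snap(n,f=None):
    d=get_image(n)
    if f: cv2.imwrite('pics/'+f,d['image'][:,:,::-1])
    return d
def ray(d,u,v):
    p=np.array([(u-d['cx'])/d['fx'],(v-d['cy'])/d['fy']]); q=p.copy()
    for _ in range(20): q=p/(1+d['k1']*(q@q))
    R=np.array(d['R']);o=-R.T@np.array(d['t']); return o,R.T@np.array([q[0],q[1],1.])
def onz(d,u,v,z):
    o,r=ray(d,u,v); return o+r*(z-o[2])/r[2]
def pt(d,u,v):
    o,r=ray(d,u,v); return o+r*d['z_map'][int(round(v)),int(round(u))]
def proj(d,X):
    c=np.array(d['R'])@np.array(X,float)+np.array(d['t']);q=c[:2]/c[2];q=q*(1+d['k1']*(q@q))
    return q*[d['fx'],d['fy']]+[d['cx'],d['cy']]
E
python3 - <<'E'
from h import *
for n in('top','side'):
    d=snap(n,n+'0.png'); R=np.array(d['R']); print(n,-R.T@np.array(d['t']),R[2])
    np.savez('pics/'+n,**d)
s=observe();print(s['t'],s['tcp_pos'],s['tcp_rot'],s['ft_force'],s['opening']); import cell; print([k for k in dir(cell) if k[0]!='_'])
try: print(tcp_to_grasp)
except Exception as e: print(e)
E
```

```text
top [ 368.12185758   92.30299477 1144.72181288] [ 0.10934088 -0.01079729 -0.99394567]
side [ 225.55689538 -434.1742792  1088.05076212] [ 0.20181033  0.45736684 -0.8660763 ]
0.1 [199.17349038 512.41775387 238.22553029] [ 1.84327347e-01  9.82864718e-01 -5.65975846e-04 -2.35838220e-04] [-0.43483451 -0.09492357  0.26800394] 87.65125116955745
['Unreachable', 'get_image', 'observe', 'sign_off', 'tcp_to_grasp']
-18.700000000000003
```

View pics/top0.png

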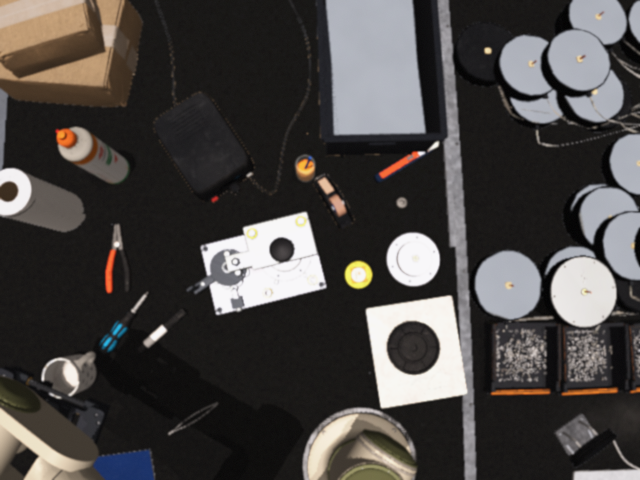

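View pics/side0.png

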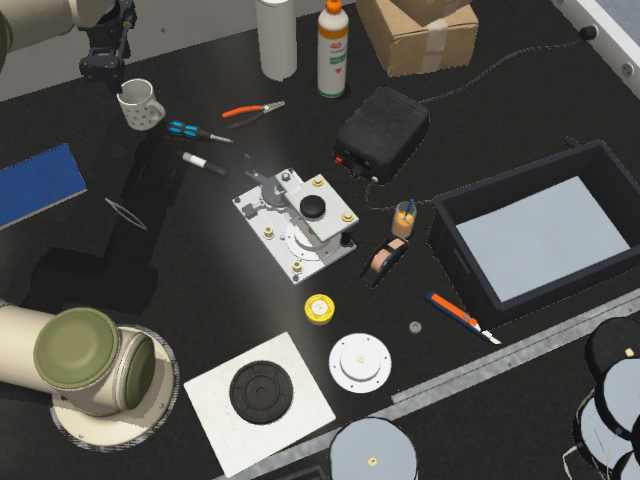

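The top picture shows the press at about (265,262), its button at (281,249), and the lever pointing left to a tab near (200,286). The side picture shows the button at (312,206) and the lever near (255,170). Next I'll measure the frame and zoom in.

Run:
```python
from h import *
T=dict(np.load('pics/top.npz'));S=dict(np.load('pics/side.npz'))
def blob(d,box,f):
    x0,y0,x1,y1=box;im=d['image'][y0:y1,x0:x1].astype(int);m=f(im).astype(np.uint8)
    n,l,st,c=cv2.connectedComponentsWithStats(m);k=1+np.argmax(st[1:,4]);return c[k]+[x0,y0],st[k,4]
dark=lambda im:im.max(2)<70
b=blob(T,(262,232,300,268),dark);c=blob(S,(292,188,332,222),dark);print(b,c)
print('button',onz(T,*b[0],130),onz(S,*c[0],130),pt(T,*b[0]),pt(S,*c[0]))
# base plate
im=T['image'][195:330,185:340].astype(int)
m=((im.min(2)>150)).astype(np.uint8);m=cv2.morphologyEx(m,cv2.MORPH_CLOSE,np.ones((15,15)))
cs=max(cv2.findContours(m,0,2)[0],key=cv2.contourArea);q=cv2.boxPoints(cv2.minAreaRect(cs))+[185,195]
for p in q: print('corner',p,onz(T,*p,12)[:2])
a=cv2.resize(T['image'][200:325,180:345],None,fx=4.8,fy=4.8,interpolation=2)
cv2.imwrite('pics/tz.png',a[:,:,::-1])
a=cv2.resize(S['image'][145:290,225:370],None,fx=4.1,fy=4.1,interpolation=2);cv2.imwrite('pics/sz.png',a[:,:,::-1])
```

```text
(array([281.20833333, 248.81944444]), np.int32(360)) (array([312.22482436, 206.18501171]), np.int32(427))
button [458.75685722 150.40839679 130.        ] [456.59503501 145.01050467 130.        ] [458.14633383 150.01699493 136.83523374] [455.64308833 142.62408903 133.9474575 ]
corner [189.42809486 240.81644058] [492.35243688 358.27461762]
corner [306.22598267 210.22652054] [552.81587268 100.45555622]
corner [326.36444092 287.11883545] [383.44411347  61.37327025]
corner [209.56655884 317.70875549] [324.20045139 315.38876646]
```

View pics/tz.png

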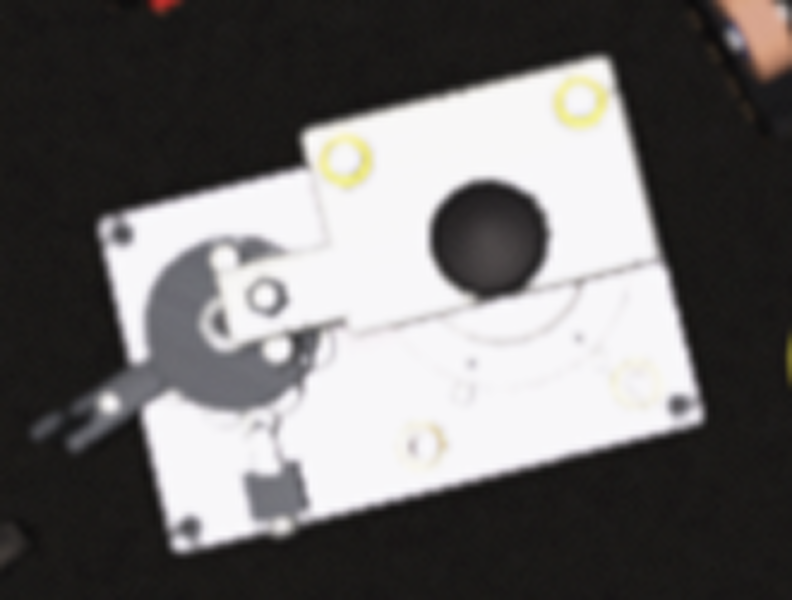

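View pics/sz.png

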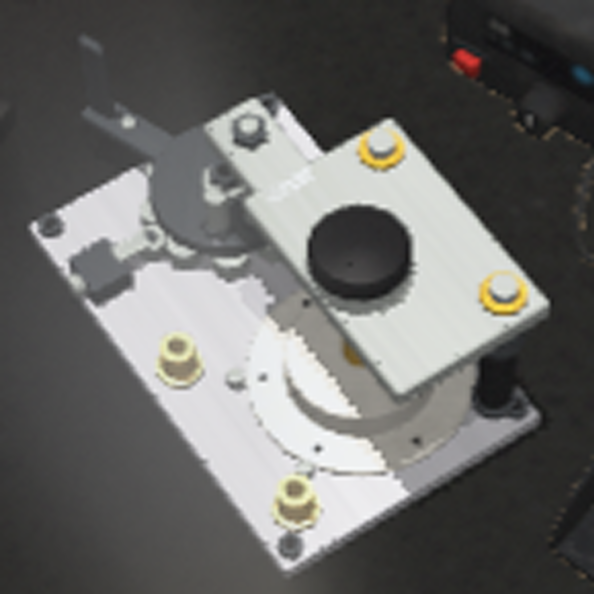

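The zooms show the base plate corners at (100,217), (173,553) and (705,420) in the top crop. The disc is at (232,323), and the tab's upper end is near (45,428). In the side crop the tab runs from (90,40) at the top to (90,110) at the bottom. I'll fit the press pose from these.

```bash
cat >> h.py <<'E'
def P(x,y,c=None):
    x0,y0,a=np.load('pose.npy') if c is None else c
    return np.array([x0+x*np.cos(a)-y*np.sin(a),y0+x*np.sin(a)+y*np.cos(a)])
E
python3 - <<'E'
from h import *
from scipy.optimize import least_squares
T=dict(np.load('pics/top.npz'));S=dict(np.load('pics/side.npz'))
tz=lambda u,v:((u+.5)/4.8-.5+180,(v+.5)/4.8-.5+200)
sz=lambda u,v:((u+.5)/4.1-.5+225,(v+.5)/4.1-.5+145)
obs=[(T,tz(100,217),(62,114,12)),(T,tz(173,553),(-92,114,12)),(T,tz(705,420),(-92,-130,12)),(T,tz(489,238),(0,-60,128)),(T,tz(230,323),(0,63,36)),
(S,sz(30,222),(-92,114,12)),(S,sz(290,576),(-92,-130,12)),(S,sz(541,418),(62,-130,12)),(S,sz(360,240),(0,-60,134))]
f=lambda c:np.concatenate([onz(d,*p,X[2])[:2]-P(X[0],X[1],c) for d,p,X in obs])
r=least_squares(f,[450,200,.25],loss='soft_l1',x_scale=[1,1,.01]);np.save('pose.npy',r.x);print(r.x);print(f(r.x).reshape(-1,2).round(1))
c=P(0,63)
for d,p,z in((T,tz(42,430),92),(S,sz(90,40),92),(S,sz(88,112),36)):
    X=onz(d,*p,z);v=X[:2]-c;print('tab',X,np.hypot(*v),np.degrees(np.arctan2(v[1],v[0])-r.x[2]))
print('axis',c,'btn',P(0,-60))
for th in(0,.698,1.396,1.5): 
    a=np.radians(150)-th;print(th,P(82*np.cos(a),63+82*np.sin(a)),np.degrees(a+r.x[2]))
E
```

```text
[4.45666373e+02 2.07852940e+02 2.13671721e-01]
[[ 0.8  1.5]
 [-1.5  2.3]
 [ 0.1 -0.2]
 [-0.2  0.8]
 [-0.7  1.6]
 [ 0.9 -1. ]
 [ 1.3 -4.7]
 [-1.4 -3.2]
 [ 0.2 -0.4]]
tab [385.42857089 342.14648106  92.        ] 86.52580617277705 110.56298088722905
tab [387.21476121 338.57808497  92.        ] 82.5599090656624 110.86278341822526
tab [379.98625498 337.12738649  36.        ] 85.56718291604453 115.45273177397748
axis [432.30725217 269.42025212] btn [458.38934596 149.2174053 ]
0 [354.21407494 294.42936386] 162.24248779839888
0.698 [388.55082108 338.76990777] 122.2500336982674
1.396 [443.35427975 350.67271782] 82.25757959813596
1.5 [451.72962293 349.08687948] 76.29881852877539
```

The turret is in the second rest, with the tab at about (388.5, 339). I'll close the fingers, turn so that tool -x points at 12° world, and move to the front of the tab.

```bash
python3 -m pendant '[[0,0,0,0,0,-0.145,1],[0,0,0,0,0,-0.145,1],[0,0,0,0,0,-0.145,1],[0,0,0,0,0,-0.145,1],[-14,-27,10,0,0,0,1],[-14,-27,10,0,0,0,1],[-14,-27,10,0,0,0,1],[-14,-27,10,0,0,0,1]]' 10
python3 -m pendant '[[-14,-27,15,0,0,0,1],[-14,-27,15,0,0,0,1],[-14,-27,15,0,0,0,1],[-14,-27,15,0,0,0,1],[0,0,0,0,0,0,1],[0,0,0,0,0,0,1],[0,0,0,0,0,0,1],[0,0,0,0,0,0,1]]'
python3 - <<'E'
from h import *
from scipy.spatial.transform import Rotation as R
s=observe();M=R.from_quat(s['tcp_rot']).as_matrix();print(s['tcp_pos'],s['ft_force']);print(M.round(3))
print('to pre',M.T@(np.array([350,322,68])-s['tcp_pos']))
d=snap('wrist','w1.png')
E
```

```text
t: 1.1
tcp_pos: [276.9, 417.7, 198.2]
tcp_rot: [-0.104, 0.995, -0.0, -0.0]
ft_force: [0.5, -0.1, 0.3]
opening: 10.0
grasp_force: 0.0
t: 2.1
tcp_pos: [353.3, 325.1, 139.1]
tcp_rot: [-0.105, 0.994, 0.0, 0.0]
ft_force: [-0.1, -0.5, 0.2]
opening: 0.4
grasp_force: 0.0
[353.33500198 325.1284786  139.07150541] [-0.10902734 -0.46406121  0.20408162]
[[-0.978 -0.209  0.001]
 [-0.209  0.978  0.   ]
 [-0.001  0.    -1.   ]]
to pre [ 3.95430661 -2.37826302 71.06881047]
```

View pics/w1.png

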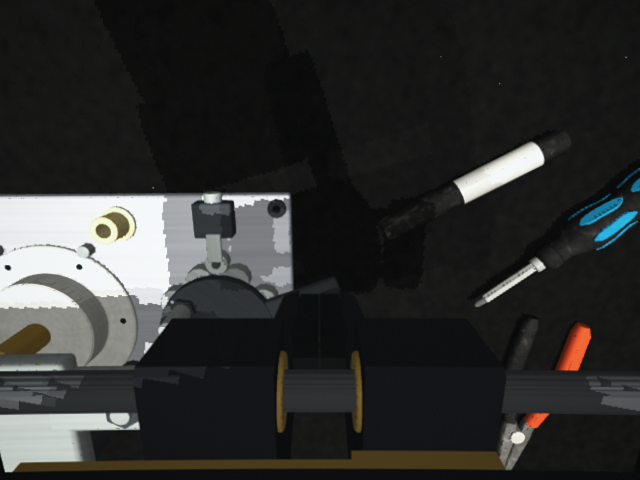

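The wrist view shows the turret disc at (215,300) and the lever end near (310,287), beside the closed fingertips. I'll go down in front of the tab and start the approach.

```bash
python3 -m pendant '[[1,-0.6,18,0,0,0,1],[1,-0.6,18,0,0,0,1],[1,-0.6,18,0,0,0,1],[1,-0.6,17,0,0,0,1],[-5,0.5,0,0,0,0,1],[-5,0.5,0,0,0,0,1],[-5,1,0,0,0,0,1],[-5,1,0,0,0,0,1]]'
python3 -m pendant '[[-4,0.5,0,0,0,0,1],[-4,0.5,0,0,0,0,1],[-4,0.5,0,0,0,0,1],[-4,1,0,0,0,0,1],[-4,1.5,0,0,0,0,1],[-4,1.5,0,0,0,0,1],[-4,1.5,0,0,0,0,1],[0,0,0,0,0,0,1]]'
python3 - <<'E'
from h import *
d=snap('side');np.savez('pics/s2',**d);x=d['image'][135:235,200:340];cv2.imwrite('pics/s2.png',cv2.resize(x,None,fx=5,fy=5,interpolation=2)[:,:,::-1])
print(observe()['tcp_pos'])
E
```

```text
t: 3.15
tcp_pos: [369.8, 328.8, 68.2]
tcp_rot: [-0.104, 0.995, 0.0, 0.0]
ft_force: [0.2, 0.8, 0.8]
opening: 0.7
grasp_force: 0.0
t: 4.15
tcp_pos: [396.0, 341.5, 67.8]
tcp_rot: [-0.104, 0.995, 0.0, 0.001]
ft_force: [0.3, -0.6, 0.0]
opening: 0.3
grasp_force: 0.0
[395.8470799  341.41811778  67.87081113]
```

View pics/s2.png

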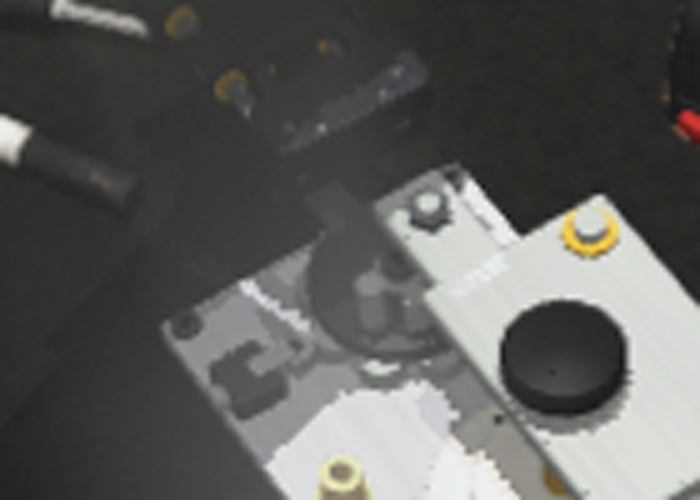

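Run:
```python
from h import *
d=dict(np.load('pics/s2.npz'));c=P(0,63);a=np.load('pose.npy')[2]
for z in(34,):
  for u,v in((325,200),(305,200),(345,200)):
    X=onz(d,200+u/5,135+v/5,z);w=X[:2]-c;print(X,np.hypot(*w),150-np.degrees(np.arctan2(w[1],w[0])-a))
c=c.tolist()
for th in(.698,1.047,1.396):
    b=np.radians(150)-th;print(th,np.degrees(th),(proj(d,[*P(60*np.cos(b),63+60*np.sin(b)),34])-[200,135])*5)
```

```text
[415.43730943 315.50493838  34.        ] 49.07538360267446 52.13663035756544
[407.4511075  318.74812881  34.        ] 55.23646753898358 45.49911248666089
[423.42254551 312.26373648  34.        ] 43.75502444256018 60.52678320694177
0.698 39.99245410013146 [288.21495807 202.60872237]
1.047 59.98868115019719 [324.2559955  175.29153552]
1.396 79.98490820026292 [368.78167797 159.33514065]
```

The turret is near half-way. I'll carry on pushing along the arc.

```bash
python3 -m pendant '[[-4,1.5,0,0,0,0,1],[-4,1.2,0,0,0,0,1],[-4,1,0,0,0,0,1],[-4,0.7,0,0,0,0,1],[-3.5,0.2,0,0,0,0,1],[-3,0,0,0,0,0,1],[-3,-0.1,0,0,0,0,1],[0,0,0,0,0,0,1]]'
python3 - <<'E'
from h import *
d=snap('side');np.savez('pics/s3',**d);x=d['image'][135:235,200:340];cv2.imwrite('pics/s3.png',cv2.resize(x,None,fx=5,fy=5,interpolation=2)[:,:,::-1])
E
```

```text
t: 5.2
tcp_pos: [420.4, 349.9, 67.7]
tcp_rot: [-0.104, 0.995, -0.001, 0.001]
ft_force: [4.4, -8.9, -0.3]
opening: 0.5
grasp_force: 4.1
```

View pics/s3.png

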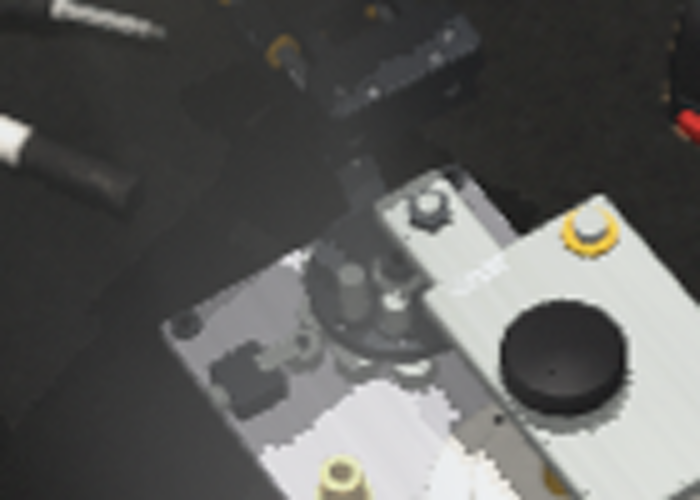

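The lever is now at (362,180) in the crop, close to the wanted rest, but the tool feels a sideways force of about 10 N. I'll back off a little and see whether it clears.

```bash
python3 -m pendant '[[1,-1.5,0,0,0,0,1],[1,-1.5,0,0,0,0,1],[0,0,0,0,0,0,1],[0,0,0,0,0,0,1],[0,0,0,0,0,0,1],[0,0,0,0,0,0,1],[0,0,0,0,0,0,1],[0,0,0,0,0,0,1]]'
python3 - <<'E'
from h import *
d=snap('wrist','w2.png');np.savez('pics/w2',**d)
E
```

```text
t: 6.25
tcp_pos: [417.9, 347.5, 67.8]
tcp_rot: [-0.104, 0.995, 0.0, 0.0]
ft_force: [-0.1, -0.2, 0.6]
opening: 0.6
grasp_force: 0.0
```

View pics/w2.png

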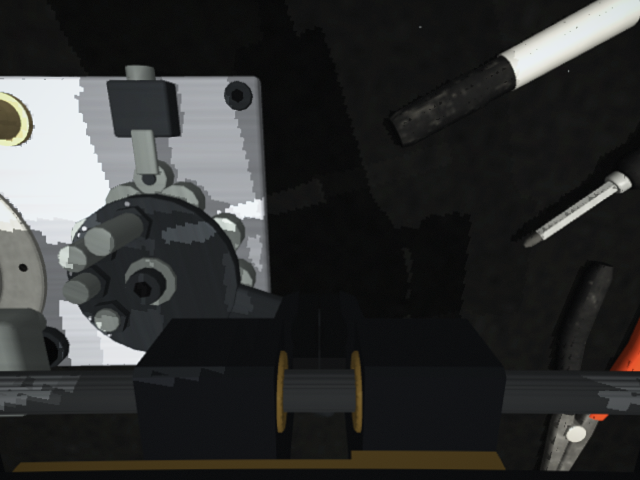

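The wrist picture shows three stop screws with tops near (97,240), (78,288) and (108,318), and the disc's centre bolt at (143,290). I'll turn these into a turret angle.

Run:
```python
from h import *
d=dict(np.load('pics/w2.npz'));c=P(0,63)
print('bolt',proj(d,[*c,44]),'rod',proj(d,[*P(0,35),76]))
for th in(1.047,1.25,1.396,1.745):
    print(th,[proj(d,[*P(28*np.cos(a),63+28*np.sin(a)),36+h]).round() .tolist() for k,h in enumerate((30,22,14,6)) for a in [-np.pi/2+k*.698-th]], 'lever',[proj(d,[*P(r*np.cos(a),63+r*np.sin(a)),34]).round().tolist() for r in(45,60) for a in[np.radians(150)-th]])
```

```text
bolt [145.79163702 286.04334334] rod [ 34.90437194 319.58916025]
1.047 [[77.0, 250.0], [64.0, 278.0], [83.0, 312.0], [124.0, 332.0]] lever [[248.0, 277.0], [280.0, 277.0]]
1.25 [[90.0, 244.0], [68.0, 266.0], [78.0, 300.0], [113.0, 326.0]] lever [[248.0, 295.0], [278.0, 300.0]]
1.396 [[100.0, 242.0], [73.0, 259.0], [76.0, 292.0], [106.0, 320.0]] lever [[245.0, 307.0], [274.0, 316.0]]
1.745 [[126.0, 241.0], [89.0, 244.0], [76.0, 271.0], [93.0, 304.0]] lever [[231.0, 331.0], [254.0, 348.0]]
```

The screws match 1.396 rad, so it has clicked in. I'll retract, rise and go over the button.

```bash
python3 -m pendant '[[8,0,0,0,0,0,1],[8,0,0,0,0,0,1],[8,0,0,0,0,0,1],[0,0,-22,0,0,0,1],[0,0,-22,0,0,0,1],[0,0,-22,0,0,0,1],[0,0,-22,0,0,0,1],[0,0,-22,0,0,0,1]]'
python3 -m pendant '[[-4,-34,0,0,0,0,1],[-4,-34,0,0,0,0,1],[-4,-34,0,0,0,0,1],[-4,-34,0,0,0,0,1],[-3,-34,0,0,0,0,1],[-3,-32,0,0,0,0,1],[0,0,0,0,0,0,1],[0,0,0,0,0,0,1]]'
```

```text
t: 7.3
tcp_pos: [393.8, 342.4, 178.5]
tcp_rot: [-0.104, 0.995, -0.0, -0.0]
ft_force: [0.6, 0.8, -0.8]
opening: 0.8
grasp_force: 0.0
t: 8.3
tcp_pos: [457.4, 150.0, 177.7]
tcp_rot: [-0.104, 0.995, 0.0, -0.0]
ft_force: [0.3, -0.0, 0.3]
opening: 0.4
grasp_force: 0.0
```

Next I'll go down to just above the button and begin pressing.

```bash
python3 -m pendant '[[0,0,10,0,0,0,1],[0,0,10,0,0,0,1],[0,0,10,0,0,0,1],[0,0,8,0,0,0,1],[0,0,4,0,0,0,1],[0,0,3,0,0,0,1],[0,0,3,0,0,0,1],[0,0,0,0,0,0,1]]'
python3 -m pendant '[[0,0,3,0,0,0,1],[0,0,3,0,0,0,1],[0,0,3,0,0,0,1],[0,0,3,0,0,0,1],[0,0,3,0,0,0,1],[0,0,1,0,0,0,1],[0,0,0,0,0,0,1],[0,0,0,0,0,0,1]]'
```

```text
t: 9.3
tcp_pos: [457.8, 149.5, 129.8]
tcp_rot: [-0.104, 0.995, 0.0, -0.0]
ft_force: [-1.3, -0.8, 2.8]
opening: 0.6
grasp_force: 1.8
t: 10.3
tcp_pos: [457.8, 149.5, 114.0]
tcp_rot: [-0.104, 0.995, -0.0, 0.0]
ft_force: [-2.7, 0.5, 5.4]
opening: 0.4
grasp_force: 2.8
```

```bash
python3 -m pendant '[[0,0,1,0,0,0,1],[0,0,1,0,0,0,1],[0,0,1,0,0,0,1],[0,0,1,0,0,0,1],[0,0,0.7,0,0,0,1],[0,0,0,0,0,0,1],[0,0,0,0,0,0,1],[0,0,0,0,0,0,1]]'
```

```text
t: 11.3
tcp_pos: [457.8, 149.5, 109.3]
tcp_rot: [-0.104, 0.995, -0.0, 0.0]
ft_force: [-3.9, 0.7, 7.6]
opening: 0.3
grasp_force: 3.3
```

```bash
python3 -m pendant '[[0,0,0.7,0,0,0,1],[0,0,0.7,0,0,0,1],[0,0,0.6,0,0,0,1],[0,0,0,0,0,0,1],[0,0,0,0,0,0,1],[0,0,0,0,0,0,1],[0,0,0,0,0,0,1],[0,0,0,0,0,0,1]]'
```

```text
t: 12.3
tcp_pos: [457.9, 149.5, 108.2]
tcp_rot: [-0.104, 0.995, -0.0, 0.001]
ft_force: [-7.0, -0.9, 16.2]
opening: 0.3
grasp_force: 7.8
```

The force has doubled at z 108, which is the stop. One small push will confirm it, then I'll back off.

```bash
python3 -m pendant '[[0,0,0.6,0,0,0,1],[0,0,0,0,0,0,1],[0,0,0,0,0,0,1],[0,0,0,0,0,0,1],[0,0,0,0,0,0,1],[0,0,0,0,0,0,1],[0,0,0,0,0,0,1],[0,0,0,0,0,0,1]]'
```

```text
t: 13.3
tcp_pos: [457.9, 149.5, 108.0]
tcp_rot: [-0.104, 0.995, -0.0, 0.001]
ft_force: [-7.7, -1.4, 19.8]
opening: 0.6
grasp_force: 10.2
```

```bash
python3 -m pendant '[[0,0,-4,0,0,0,1],[0,0,-6,0,0,0,1],[0,0,-8,0,0,0,1],[0,0,-10,0,0,0,1],[0,0,-15,0,0,0,1],[0,0,-20,0,0,0,1],[0,0,-20,0,0,0,1],[0,0,-20,0,0,0,1]]'
python3 -m pendant '[[0,30,-5,0,0,0,1],[0,30,-5,0,0,0,1],[0,30,-5,0,0,0,1],[0,30,-5,0,0,0,1],[0,30,0,0,0,0,1],[0,30,0,0,0,0,1],[0,0,0,0,0,0,1],[0,0,0,0,0,0,1]]'
python3 - <<'E'
from h import *
d=snap('side');x=d['image'][145:290,225:370];cv2.imwrite('pics/s4.png',cv2.resize(x,None,fx=4.1,fy=4.1,interpolation=2)[:,:,::-1])
E
```

```text
t: 14.3
tcp_pos: [458.0, 149.4, 210.4]
tcp_rot: [-0.104, 0.995, -0.0, 0.0]
ft_force: [0.1, 1.0, -0.0]
opening: 0.7
grasp_force: 0.0
t: 15.3
tcp_pos: [420.6, 325.1, 229.5]
tcp_rot: [-0.104, 0.995, -0.0, 0.0]
ft_force: [-0.4, 0.3, 0.3]
opening: 0.2
grasp_force: 0.0
```

View pics/s4.png

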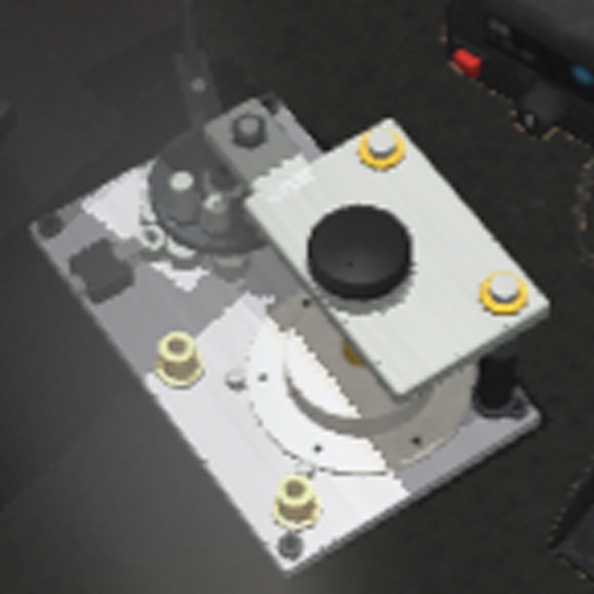

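The button is back at its starting place (360,250), so the slide is up. The lever still points at the wanted rest, with the tab near (187,30), and the bushes haven't moved.

```bash
python3 -c "from cell import *; print(sign_off())"
```

```text
the job is handed in; nothing more can be done
None
```

I turned the turret to the second-shortest stop, pressed the button until the rod stood on that screw (about 26 mm of travel, force up to about 20 N), backed off so the slide sprang up, and handed the job in; sign-off returned no verdict, and the sleeve depth is inferred from the travel.

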